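# Sort the grill-ledge clutter

## Task

Clear up the handful lying on the limestone ledge: put both wood smoking chunks into the open blue tub, stand the two spice tins upright in the dark wooden caddy, one tin in each of its two bays, and set the tomatillo in the bowl of the molcajete. Leave the dark steel bottle opener and the aluminium basting bowl where they are.

Things in the scene. Friction and masses are not known exactly. Their poses are not given: they have to be found in the camera images.
- chunk_a_mid (a point): Centre (half-way up) of a smoking-wood chunk: brown wood block 60 (own x) x 40 (own y) x 34 mm high, about 50 g, lying flat on the ledge with a dark bark stripe on top. The two chunks are alike.
- chunk_b_mid (a point): Centre of the second smoking-wood chunk, same size and look as the first.
- tin_red_mid (a point): Centre (half-way up) of a closed upright steel spice tin with red cap and red band: cylinder 44 mm diameter, 80 mm tall, about 120 g; own z is its long axis, up.
- tin_yellow_mid (a point): Centre of the other spice tin, same size, with yellow cap and yellow band.
- tomatillo_mid (a point): Centre (half-way up) of a firm green tomatillo: round, 48 mm across at its widest (mid-height), 42 mm high, about 60 g, standing on a small flat base 26 mm across.
- tub: Open blue plastic tub, fixed to the ledge. Outside 170 (own x) x 130 (own y) x 70 mm high, walls and floor 3 mm. Origin: centre of its underside, on the ledge; z up. (Its flat blue lid lies elsewhere and is not needed.)
- caddy: Dark wooden spice caddy, an open tray fixed to the ledge: outside 155 (own x) x 80 (own y) x 30 mm high, walls, floor and divider 5 mm. The divider crosses the middle, giving two bays 70 x 70 mm inside, centred at own x = +37.5 and -37.5 mm, y = 0. Origin: centre of its underside; z up.
- molcajete: Molcajete, a dark grey round lava-stone mortar on three legs, fixed. 160 mm across and 85 mm high; the bowl's mouth is 132 mm across, its sides slope inward to a flat floor about 76 mm across, 38 mm above the ledge. Origin: centre of its underside on the ledge; z up.
- opener: Flat dark steel bottle opener lying on the ledge among the things, 85 mm long (own x), 14 mm wide with a 24 mm round head, 6 mm thick; not to be moved. Origin: underside, about the middle.
- basting_bowl: Round aluminium basting bowl, loose, 110 mm across, 50 mm high; not to be moved. Origin: centre of the underside.
Mind the look-alikes: they are no part of the job. What is shaped like the part that bears chunk_b_mid but purple is not meant.

How it is judged (in metres and radians):
At the end, for the whole second after the job is handed in: Both chunks inside the tub; one tin upright (0.12 rad) on the floor of each caddy bay, centre within 18 mm of the bay's centre along each side; the tomatillo in the molcajete's bowl, within 40 mm of its axis, centre 45 to 85 mm above the ledge; all released and at rest (0.02 m/s) (x of chunk_a_mid in the frame of tub between -0.082 and 0.082 m and y of chunk_a_mid in the frame of tub between -0.062 and 0.062 m and z of chunk_a_mid in the frame of tub between 0.01 and 0.06 m and x of chunk_b_mid in the frame of tub between -0.082 and 0.082 m and y of chunk_b_mid in the frame of tub between -0.062 and 0.062 m and z of chunk_b_mid in the frame of tub between 0.01 and 0.06 m and y of tin_red_mid in the frame of caddy between -0.018 and 0.018 m and z of tin_red_mid in the frame of caddy between 0.038 and 0.052 m and angle between each of tin_red_mid, tin_yellow_mid's own z axis and vertical below 0.12 rad and y of tin_yellow_mid in the frame of caddy between -0.018 and 0.018 m and z of tin_yellow_mid in the frame of caddy between 0.038 and 0.052 m and ((x of tin_red_mid in the frame of caddy between 0.0195 and 0.0555 m and x of tin_yellow_mid in the frame of caddy between -0.0555 and -0.0195 m) or (x of tin_red_mid in the frame of caddy between -0.0555 and -0.0195 m and x of tin_yellow_mid in the frame of caddy between 0.0195 and 0.0555 m)) and horizontal distance between tomatillo_mid and molcajete below 0.04 m and z of tomatillo_mid in the frame of molcajete between 0.045 and 0.085 m and linear speed of each of chunk_a, chunk_b, tin_red, tin_yellow, tomatillo below 0.02 m/s); the robot touches nothing.
It fails at once if the bottle opener is moved more than 40 mm (distance of opener from where it was at the start of the episode above 0.04 m).
It fails at once if the basting bowl is moved more than 40 mm (distance of basting_bowl from where it was at the start of the episode above 0.04 m).
It also fails if it takes over 134 s, if anything falls off the work surface, if the arm or the gripper's body presses on something with over 40 N, if the wrist force passes 120 N, or if a joint passes its speed limit or range.

## Robot

A 6-joint arm with a two-finger parallel gripper is mounted at the origin on the work surface. World frame = base frame: x ahead of the robot, y to its left, z up, the work surface at z = 0. Lengths are in mm, angles in rad, forces in N, time in s.
With the tool pointing down it reaches from about 350 to 925 mm from the base axis. Payload 6.4 kg.
Tool frame: the origin (TCP) lies midway between the tips of the shut fingers; the grasp point (between the pads) lies ctrl.grip_depth behind it (ctrl.grip_depth is the distance from the TCP to the grasp point, in mm); z points along the fingers, y is the line along which they close (so a half turn about z gives the same grasp; the last joint's range is limited). The gripper opens to 94 mm and grips with 3 to 60 N. Pads are 16 mm wide; open, the fingers measure 119 mm over their backs; the gripper's body (75 mm by 177 mm) begins 78 mm behind the grasp point.
Start: joints at [1.172, 0.245, 1.558, -0, 1.339, -0.174], TCP at [144.888, 633.657, 205.455] pointing down, gripper open.
Joint ranges: [-3.13, 3.13], [-1.02, 2.26], [0.13, 2.54], [-0.95, 4.09], [0.21, 2.88], [-2.74, 2.74]. Speed limits (rad/s): [2.57, 2.57, 3.14, 3.14, 3.14, 3.14].

## Interface

Orientations are given as a unit quaternion [x, y, z, w].
In Python, from workcell import ctrl, get_image, camera_model, job_done gives the robot as it stands.
- The arm moves only by the shell command python3 -m creep 'ROWS' [FORCE]. ROWS is JSON, a list of rows, each a list of 3 entries, a list of its own where there are three numbers: the finger opening in mm, from 0 to 94, then the shift along the tool's x, y, z in mm, then the turn, a rotation vector about the tool's x, y, z in rad. In form: [[hand, [x, y, z], [ax, ay, az]], ...]. A call has 1 to 10 rows; each row shifts and turns the commanded pose from where the row before left it, along the tool's axes as they then stand; what a row does not reach is not made up. A row lasts 1/12 s, in which the tool goes at most 41.7 mm and 7.16 degrees, less where a joint would pass 70% of its speed; a pose out of reach is approached as far as the arm can. A call with a gripper value outside its range is refused whole. The fingers move at their own pace and stop on an object; FORCE is the grip in N (left out, the last holds). Time passes only in rows, so rows that do not move let the fingers close. It gives the time, the measured TCP pose, the force, the opening and the grip force at its end, in the units of the state.
- ctrl.sense(): the state, without advancing time (a new reading comes with each control period).
- get_image(name): name is "scene" or "top"; returns the picture (384x512x3 uint8, red, green, blue); there is no depth.
- camera_model(name): a dict with "fx", "fy", "cx", "cy" (pixels), "rvec" (rotation vector, rad) and "tvec" (3), from world to camera coordinates, as OpenCV has them. Camera axes: x right, y down, z forward; pixel columns grow to the right and rows downward; lengths in mm; the calibration is good to about 2 mm. A picture is of the moment at which its call begins. camera_model takes no time and is no camera call.
- job_done(): hands the job in; it is judged then, once.
The state is a dict: "time_s": time; "joint_pos": joint angles; "qvel": joint speeds; "effort": joint torques, N m; "tcp_pos": TCP position; "ee_rot": TCP orientation; "contact_force": force on the tool from outside, world axes, zero at the start; "torque": the same for the moment, N m; "opening": opening from 0.0 (shut) to 1.0 (fully open); "grasp_force": force on a finger pad.
Only numpy, scipy, OpenCV 4.12 (cv2) and the standard library are available. Lean on these libraries where they do the work, as an engineer would, in place of code of your own. Each camera call takes 0.05 s, during which the arm holds its last target. There are 200 camera calls.

## Working session

There is one attempt and no reset: what is moved stays moved. The work goes in short steps, Python scripts to look and compute and a shell command to move; the robot and the scene stay as the last step left them, time stands still between calls to the robot, and variables do not carry over. Pictures are saved under pics/ and viewed, at most 14 in all, crops included, and the job is handed in when it is done.

```bash
mkdir -p pics; ls; python3 - <<'E'
from workcell import ctrl,get_image,camera_model
import cv2
for n in("top","scene"):
    im=get_image(n); cv2.imwrite(f"pics/{n}0.png",cv2.resize(im[:,:,::-1],(800,600),interpolation=cv2.INTER_CUBIC))
    print(camera_model(n))
print(ctrl.sense(),ctrl.grip_depth)
E
```

```text
pics
{'fx': 434.8024010684703, 'fy': 434.8024010684703, 'cx': 257.92839198882103, 'cy': 185.84188479521853, 'rvec': array([ 2.15402671, -2.18715403,  0.09259053]), 'tvec': array([  12.68781588,  605.49945815, 1056.00558279])}
{'fx': 495.91219509122806, 'fy': 495.91219509122806, 'cx': 253.00384966247725, 'cy': 184.3928674803762, 'rvec': array([ 1.82667429,  1.9857698 , -0.56745124]), 'tvec': array([  58.00146814, -476.8626683 , 1943.03585979])}
{'time_s': 0.1, 'joint_pos': array([ 1.17193379e+00,  2.45735139e-01,  1.55887826e+00,  1.36678747e-05,
        1.33869367e+00, -1.74133450e-01]), 'qvel': array([-0.00165742, -0.00113891, -0.00249004,  0.00081209,  0.00100466,
        0.00113901]), 'effort': array([ 8.78373385e-05, -4.16918492e+01, -3.15525198e+01,  6.86707464e-02,
        3.10225063e-02, -3.80093354e-05]), 'tcp_pos': array([144.64820057, 633.15205131, 204.4688144 ]), 'ee_rot': array([ 1.12129770e-01,  9.93693202e-01, -8.20390365e-04, -2.48621256e-04]), 'contact_force': array([-0.04155987, -0.2094168 , -0.36309841]), 'torque': array([-0.02149554,  0.04127701,  0.03617426]), 'grasp_force': 0.0, 'opening': 0.9996618415504192} 18.8
```

View pics/top0.png

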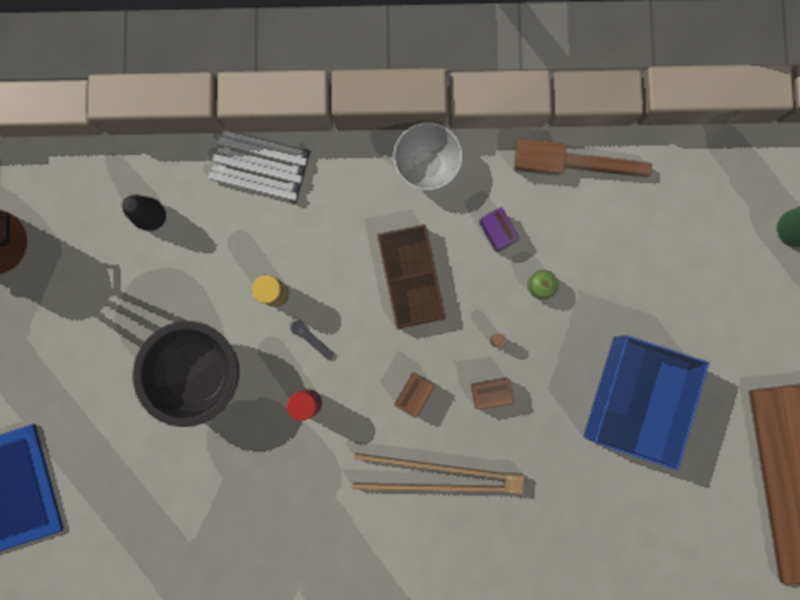

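View pics/scene0.png

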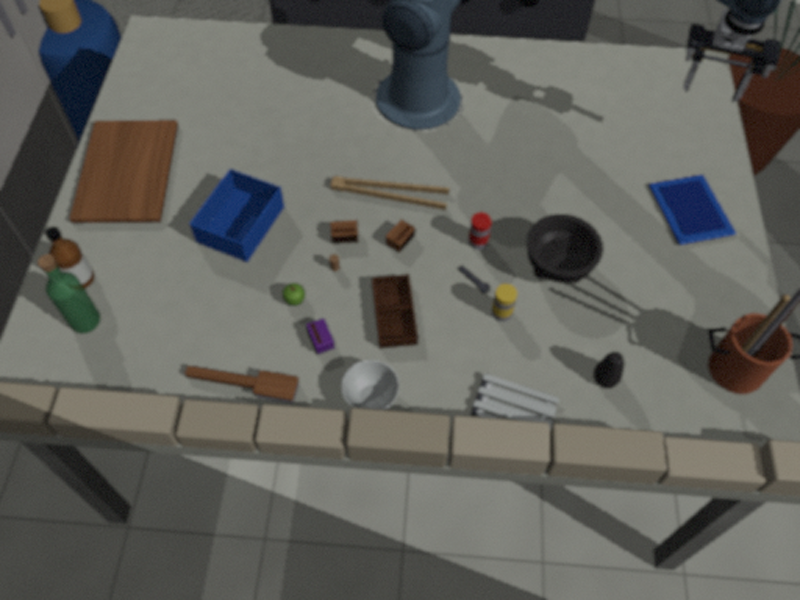

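The top view shows, in 800x600 pixels, the yellow tin at (267,290), the red tin at (302,405), the chunks at (415,394) and (492,393), and the tomatillo at (543,284). The caddy is at (411,277), the tub at (647,402), the molcajete at (187,373), the opener at (313,340) and the basting bowl at (428,156). A purple decoy block is at (499,230). I'll enlarge two crops to read these more closely.

```bash
python3 - <<'E'
import cv2
im=cv2.imread("pics/top0.png")
from workcell import get_image
im=get_image("top")[:,:,::-1]
cv2.imwrite("pics/raw.png",im)
for n,x0,y0 in(("L",80,135),("R",235,135)):
    c=cv2.resize(im[y0:y0+170,x0:x0+225],(788,595),interpolation=cv2.INTER_CUBIC)
    cv2.imwrite(f"pics/c{n}.png",c)
E
```

```text
(no output)
```

View pics/cL.png

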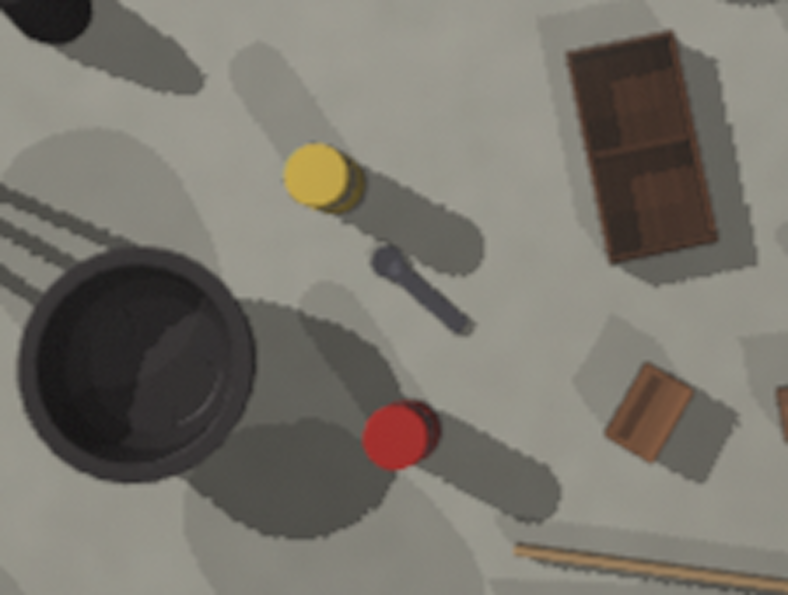

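View pics/cR.png

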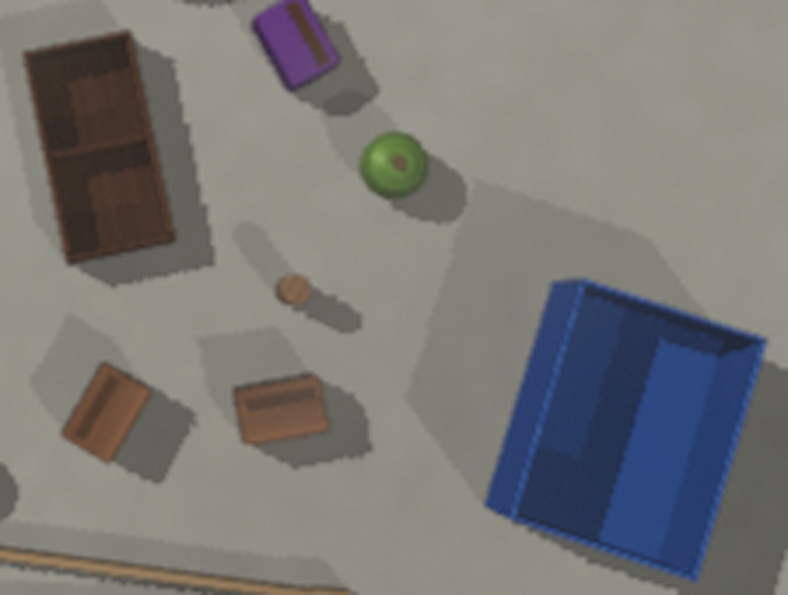

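The left crop shows the yellow cap at (317,176), the red cap at (396,436), the molcajete rim centre at (137,365) and the opener from (388,261) to (468,327). The right crop shows the chunks at (106,412) and (281,408), the tomatillo at (394,165), the tub rim corners from (585,282) to (695,580), and the caddy rim corners.

```bash
cat > h.py <<'E'
import numpy as np, cv2, sys
from scipy.spatial.transform import Rotation as R
from workcell import ctrl,camera_model
def px2w(uv,z,cam="top"):
    m=camera_model(cam); Rm=R.from_rotvec(m["rvec"]).as_matrix(); t=np.array(m["tvec"])
    d=Rm.T@np.array([(uv[0]-m["cx"])/m["fx"],(uv[1]-m["cy"])/m["fy"],1]); c=-Rm.T@t
    return (c+d*(z-c[2])/d[2])[:2]
def go(x,y,z,yaw=None):
    """yaw: world angle of closing line; prints turn about tool z (done first), then shift in the turned tool frame"""
    s=ctrl.sense(); r=R.from_quat(s["ee_rot"]); j1=np.arctan2(y,x)
    yc=r.as_matrix()[:,1]; cur=np.arctan2(yc[1],yc[0])
    if yaw is None: yaw=cur
    c=[yaw+k*np.pi for k in range(-3,4)]
    c=[k for k in c if abs(j1-(k))<2.5]
    now=s["joint_pos"][0]-s["joint_pos"][5]
    k=min(c,key=lambda k:abs(k-now)); turn=-(k-now)
    tgt=R.from_matrix(np.array([[np.sin(k),np.cos(k),0],[-np.cos(k),np.sin(k),0],[0,0,-1]]).copy())
    d=np.array([x,y,z])-s["tcp_pos"]
    print("tcp",s["tcp_pos"].round(1),"tilt-inclusive turn",(r.inv()*tgt).as_rotvec().round(3),"turn z %.3f"%turn,"shift after",tgt.inv().apply(d).round(1),"j6 end %.2f"%(j1-k))
E
python3 - <<'E'
from h import *
L=lambda p:((p[0]+.5)/3.5-.5+80,(p[1]+.5)/3.5-.5+135)
Rr=lambda p:((p[0]+.5)/3.5-.5+235,(p[1]+.5)/3.5-.5+135)
P=lambda n,f,z,*ps:print(n,np.array([px2w(f(p),z) for p in ps]).round(1).tolist(),"mean",np.mean([px2w(f(p),z) for p in ps],0).round(1))
P("yel",L,80,(317,176));P("red",L,80,(396,436));P("mol",L,85,(137,365))
P("opener",L,5,(388,261),(468,327))
P("caddyL",L,30,(567,51),(672,32),(718,240),(613,262))
P("caddyR",Rr,30,(25,51),(130,32),(175,240),(70,262))
P("ch1",Rr,34,(105,363),(150,393),(108,460),(63,434))
P("ch2",Rr,34,(234,389),(314,374),(329,428),(243,443))
P("tom",Rr,22,(394,165))
P("tub",Rr,70,(585,282),(766,340),(695,580),(515,517))
P("tub base",Rr,0,(553,283),(487,505))
E
```

```text
yel [[606.2, 211.6]] mean [606.2 211.6]
red [[430.8, 158.1]] mean [430.8 158.1]
mol [[480.6, 330.6]] mean [480.6 330.6]
opener [[550.9, 175.5], [502.4, 117.8]] mean [526.7 146.6]
caddyL [[698.4, 42.9], [710.9, -32.6], [561.2, -62.5], [546.7, 12.1]] mean [629.3 -10. ]
caddyR [[698.4, 42.6], [710.9, -32.9], [561.2, -62.1], [546.7, 12.4]] mean [629.3 -10. ]
ch1 [[475.5, -11.1], [454.2, -42.2], [408.4, -12.1], [426.8, 19.0]] mean [441.2 -11.6]
ch2 [[456.2, -101.0], [465.7, -157.1], [428.2, -166.5], [418.8, -106.3]] mean [ 442.2 -132.7]
tom [[612.9, -220.3]] mean [ 612.9 -220.3]
tub [[526.3, -337.4], [485.4, -457.6], [327.2, -401.5], [370.1, -283.6]] mean [ 427.3 -370.1]
tub base [[527.4, -336.8], [369.7, -282.9]] mean [ 448.5 -309.8]
```

```bash
python3 -c "
from h import *
go(441,-12,120,1.0)"
```

```text
Traceback (most recent call last):
  File "h.py", line 17, in go
    tgt=R.from_matrix(np.array([[np.sin(k),np.cos(k),0],[-np.cos(k),np.sin(k),0],[0,0,-1]]).copy())
  File "scipy/spatial/transform/_rotation.pyx", line 1143, in scipy.spatial.transform._rotation.Rotation.from_matrix
ValueError: Non-positive determinant (left-handed or null coordinate frame) in rotation matrix 0: [[ 0.84147098  0.54030231  0.        ]
 [-0.54030231  0.84147098  0.        ]
 [ 0.          0.         -1.        ]].
```

```bash
sed -i 's/\[\[np.sin(k),np.cos(k),0\],\[-np.cos(k),np.sin(k),0\]/[[-np.sin(k),np.cos(k),0],[np.cos(k),np.sin(k),0]/' h.py; python3 -c "
from h import *
go(441,-12,120,1.0)"
```

```text
tcp [144.7 633.2 204.6] tilt-inclusive turn [-0.001 -0.     0.346] turn z 0.346 shift after [-597.9 -382.9   84.6] j6 end -1.03
```

```bash
python3 -m creep '[[94,[0,0,0],[0,0,0.115]],[94,[0,0,0],[0,0,0.115]],[94,[0,0,0],[0,0,0.115]],[80,[-25,-16,0],[0,0,0]],[80,[-25,-16,0],[0,0,0]],[80,[-25,-16,0],[0,0,0]],[80,[-25,-16,0],[0,0,0]],[80,[-25,-16,0],[0,0,0]],[80,[-25,-16,0],[0,0,0]],[80,[-25,-16,0],[0,0,0]]]' 20
python3 -m creep '[[64,[-25,-16,0],[0,0,0]],[64,[-25,-16,0],[0,0,0]],[64,[-25,-16,0],[0,0,0]],[64,[-25,-16,0],[0,0,0]],[64,[-25,-16,0],[0,0,0]],[64,[-25,-16,0],[0,0,0]],[64,[-25,-16,0],[0,0,0]],[64,[-25,-16,0],[0,0,0]],[64,[-25,-16,0],[0,0,0]],[64,[-25,-16,0],[0,0,0]]]'
python3 -m creep '[[64,[-25,-16,0],[0,0,0]],[64,[-25,-16,12],[0,0,0]],[64,[-25,-16,12],[0,0,0]],[64,[-25,-16,12],[0,0,0]],[64,[-25,-16,12],[0,0,0]],[64,[-25,-16,12],[0,0,0]],[64,[-25,-16,12],[0,0,0]],[64,[0,0,12],[0,0,0]],[64,[0,0,0],[0,0,0]],[64,[0,0,0],[0,0,0]]]'
python3 -c "
from h import *
go(441,-12,5,1.0)"
```

```text
time_s: 0.98
tcp_pos: [232.0, 443.5, 205.1]
ee_rot: [0.281, 0.96, -0.0, -0.0]
contact_force: [0.1, -1.0, 0.9]
opening: 0.852
grasp_force: 0.0
time_s: 1.82
tcp_pos: [356.2, 174.0, 205.4]
ee_rot: [0.281, 0.96, 0.0, 0.0]
contact_force: [1.0, 0.8, -0.2]
opening: 0.681
grasp_force: 0.0
time_s: 2.65
tcp_pos: [442.2, -13.2, 120.8]
ee_rot: [0.281, 0.96, 0.0, -0.001]
contact_force: [-0.7, -0.0, 0.6]
opening: 0.683
grasp_force: 0.0
tcp [442.2 -13.2 120.8] tilt-inclusive turn [-0.001 -0.002  0.001] turn z 0.001 shift after [  1.6   0.4 115.8] j6 end -1.03
```

```bash
python3 -m creep '[[64,[1,0,25],[0,0,0]],[64,[0,0,25],[0,0,0]],[64,[0,0,25],[0,0,0]],[64,[0,0,20],[0,0,0]],[64,[0,0,14],[0,0,0]],[64,[0,0,6],[0,0,0]],[64,[0,0,0],[0,0,0]],[30,[0,0,0],[0,0,0]],[30,[0,0,0],[0,0,0]],[30,[0,0,0],[0,0,0]]]' 20
python3 -m creep '[[30,[0,0,0],[0,0,0]],[30,[0,0,0],[0,0,0]],[30,[0,0,0],[0,0,0]],[30,[0,0,-20],[0,0,0]],[30,[0,0,-30],[0,0,0]],[30,[0,0,-30],[0,0,0]],[30,[0,0,-30],[0,0,0]],[30,[0,0,-10],[0,0,0]],[30,[0,0,0],[0,0,0]]]'
python3 -c "
from h import *
go(450,-350,120,1.0)"
```

```text
time_s: 3.48
tcp_pos: [443.2, -13.0, 7.8]
ee_rot: [0.281, 0.96, -0.0, 0.001]
contact_force: [0.5, -0.4, 0.5]
opening: 0.506
grasp_force: 0.0
time_s: 4.23
tcp_pos: [444.1, -13.4, 129.1]
ee_rot: [0.281, 0.96, -0.0, 0.003]
contact_force: [0.8, 0.1, -0.5]
opening: 0.422
grasp_force: 19.9
tcp [444.1 -13.4 129.1] tilt-inclusive turn [0.002 0.006 0.001] turn z 0.001 shift after [-186.8 -280.     9.1] j6 end -1.66
```

```bash
python3 -m creep '[[30,[0,0,0],[0,0,-0.12]],[30,[0,0,0],[0,0,-0.12]],[30,[0,0,0],[0,0,0]]]'
python3 -c "
from h import *
go(461,-382,125)"
```

```text
time_s: 4.48
tcp_pos: [440.6, -12.5, 124.1]
ee_rot: [0.163, 0.987, 0.0, -0.002]
contact_force: [-0.5, 0.2, -0.6]
opening: 0.423
grasp_force: 19.9
tcp [440.6 -12.5 124.1] tilt-inclusive turn [-0.    -0.004 -0.   ] turn z -0.000 shift after [-138.4 -343.3   -0.9] j6 end -1.93
```

```bash
python3 -m creep '[[30,[-10,-24.5,0],[0,0,0]],[30,[-10,-24.5,0],[0,0,0]],[30,[-10,-24.5,0],[0,0,0]],[30,[-10,-24.5,0],[0,0,0]],[30,[-10,-24.5,0],[0,0,0]],[30,[-10,-24.5,0],[0,0,0]],[30,[-10,-24.5,0],[0,0,0]],[30,[-10,-24.5,0],[0,0,0]],[30,[-10,-24.5,0],[0,0,0]],[30,[-10,-24.5,0],[0,0,0]]]'
python3 -m creep '[[30,[-10,-24.5,0],[0,0,0]],[30,[-10,-24.5,0],[0,0,0]],[30,[-10,-24.5,0],[0,0,0]],[30,[-8,-24.5,0],[0,0,0]],[30,[0,0,0],[0,0,0]],[30,[0,0,25],[0,0,0]],[30,[0,0,25],[0,0,0]],[30,[0,0,25],[0,0,0]],[30,[0,0,20],[0,0,0]],[30,[0,0,10],[0,0,0]]]'
python3 -m creep '[[30,[0,0,0],[0,0,0]],[60,[0,0,0],[0,0,0]],[60,[0,0,0],[0,0,0]],[60,[0,0,0],[0,0,0]],[60,[0,0,-25],[0,0,0]],[60,[0,0,-25],[0,0,0]],[60,[0,0,-25],[0,0,0]],[60,[0,0,-25],[0,0,0]],[60,[0,0,-5],[0,0,0]],[60,[0,0,0],[0,0,0]]]'
python3 -c "
from h import *
go(442,-133,120,0.17)"
```

```text
time_s: 5.32
tcp_pos: [456.3, -277.6, 124.1]
ee_rot: [0.166, 0.986, 0.001, -0.001]
contact_force: [-0.7, 0.7, -0.7]
opening: 0.423
grasp_force: 19.9
time_s: 6.15
tcp_pos: [459.3, -378.9, 16.5]
ee_rot: [0.165, 0.986, 0.003, -0.003]
contact_force: [-0.2, 0.5, -0.7]
opening: 0.427
grasp_force: 19.9
time_s: 6.98
tcp_pos: [463.0, -383.6, 129.8]
ee_rot: [0.164, 0.986, -0.002, 0.002]
contact_force: [-0.2, -0.2, -1.2]
opening: 0.636
grasp_force: 0.0
tcp [ 463.  -383.6  129.8] tilt-inclusive turn [-0.     0.007  1.071] turn z 1.071 shift after [250.5  21.7   9.8] j6 end -0.46
```

```bash
python3 -m creep '[[62,[0,0,0],[0,0,0.119]],[62,[0,0,0],[0,0,0.119]],[62,[0,0,0],[0,0,0.119]],[62,[0,0,0],[0,0,0.119]],[62,[0,0,0],[0,0,0.119]],[62,[0,0,0],[0,0,0.119]],[62,[0,0,0],[0,0,0.119]],[62,[0,0,0],[0,0,0.119]],[62,[0,0,0],[0,0,0.119]]]'
python3 -m creep '[[62,[25,2,0],[0,0,0]],[62,[25,2,0],[0,0,0]],[62,[25,2,0],[0,0,0]],[62,[25,2,0],[0,0,0]],[62,[25,2,0],[0,0,0]],[62,[25,2,0],[0,0,0]],[62,[25,2,0],[0,0,0]],[62,[25,2,0],[0,0,0]],[62,[25,2,0],[0,0,0]],[62,[25,2,0],[0,0,0]]]'
python3 -m creep '[[62,[0,0,0],[0,0,0]],[62,[0,0,0],[0,0,0]]]'
python3 -c "
from h import *
go(442,-133,5,0.17)"
```

```text
time_s: 7.73
tcp_pos: [460.8, -381.1, 124.3]
ee_rot: [0.647, 0.763, 0.0, -0.001]
contact_force: [-0.6, -0.5, 0.7]
opening: 0.658
grasp_force: 0.0
time_s: 8.57
tcp_pos: [437.8, -130.6, 124.7]
ee_rot: [0.645, 0.764, -0.0, -0.001]
contact_force: [0.0, 0.4, -0.4]
opening: 0.662
grasp_force: 0.0
time_s: 8.73
tcp_pos: [438.2, -131.1, 125.1]
ee_rot: [0.644, 0.765, -0.0, -0.001]
contact_force: [-0.9, -0.1, 0.1]
opening: 0.658
grasp_force: 0.0
tcp [ 438.2 -131.1  125.1] tilt-inclusive turn [-0.002 -0.001  0.002] turn z 0.002 shift after [ -2.5   3.4 120.1] j6 end -0.46
```

```bash
python3 -m creep '[[62,[-2.5,3.4,25],[0,0,0]],[62,[0,0,25],[0,0,0]],[62,[0,0,25],[0,0,0]],[62,[0,0,22],[0,0,0]],[62,[0,0,15],[0,0,0]],[62,[0,0,6],[0,0,0]],[62,[0,0,0],[0,0,0]],[30,[0,0,0],[0,0,0]],[30,[0,0,0],[0,0,0]],[30,[0,0,0],[0,0,0]]]' 20
python3 -m creep '[[30,[0,0,0],[0,0,0]],[30,[0,0,0],[0,0,0]],[30,[0,0,0],[0,0,0]],[30,[0,0,-20],[0,0,0]],[30,[0,0,-30],[0,0,0]],[30,[0,0,-30],[0,0,0]],[30,[0,0,-30],[0,0,0]],[30,[0,0,-10],[0,0,0]],[30,[0,0,0],[0,0,0]]]'
python3 -c "
from h import *
go(391,-358,125,1.243)"
```

```text
time_s: 9.57
tcp_pos: [443.7, -134.9, 9.6]
ee_rot: [0.645, 0.765, 0.0, 0.001]
contact_force: [0.3, 0.1, -0.1]
opening: 0.482
grasp_force: 0.3
time_s: 10.32
tcp_pos: [444.6, -135.1, 131.1]
ee_rot: [0.644, 0.765, 0.001, 0.003]
contact_force: [1.0, -0.5, -0.1]
opening: 0.424
grasp_force: 20.0
tcp [ 444.6 -135.1  131.1] tilt-inclusive turn [ 0.002  0.006 -1.073] turn z -1.073 shift after [ -21.  -228.3    6.1] j6 end -1.98
```

```bash
python3 -m creep '[[30,[0,0,0],[0,0,-0.119]],[30,[0,0,0],[0,0,-0.119]],[30,[0,0,0],[0,0,-0.119]],[30,[0,0,0],[0,0,-0.119]],[30,[0,0,0],[0,0,-0.119]],[30,[0,0,0],[0,0,-0.119]],[30,[0,0,0],[0,0,-0.119]],[30,[0,0,0],[0,0,-0.119]],[30,[0,0,0],[0,0,-0.119]]]'
python3 -m creep '[[30,[-2,-25,0],[0,0,0]],[30,[-2,-25,0],[0,0,0]],[30,[-2,-25,0],[0,0,0]],[30,[-2,-25,0],[0,0,0]],[30,[-2,-25,0],[0,0,0]],[30,[-2,-25,0],[0,0,0]],[30,[-2,-25,0],[0,0,0]],[30,[-2,-25,0],[0,0,0]],[30,[-2,-25,0],[0,0,0]],[30,[0,0,0],[0,0,0]]]'
python3 -c "
from h import *
go(391,-358,18,1.243)"
```

```text
time_s: 11.07
tcp_pos: [441.3, -133.3, 125.6]
ee_rot: [0.161, 0.987, 0.001, -0.002]
contact_force: [-0.0, -0.7, -0.6]
opening: 0.42
grasp_force: 20.0
time_s: 11.9
tcp_pos: [385.2, -355.2, 126.1]
ee_rot: [0.166, 0.986, 0.001, -0.001]
contact_force: [0.2, 0.3, -0.2]
opening: 0.423
grasp_force: 20.0
tcp [ 385.2 -355.2  126.1] tilt-inclusive turn [ 0.001 -0.002 -0.006] turn z -0.006 shift after [ -6.4  -0.8 108.1] j6 end -1.98
```

```bash
python3 -m creep '[[30,[-5,-1,0],[0,0,0]],[30,[0,0,25],[0,0,0]],[30,[0,0,25],[0,0,0]],[30,[0,0,25],[0,0,0]],[30,[0,0,22],[0,0,0]],[30,[0,0,10],[0,0,0]],[30,[0,0,0],[0,0,0]],[60,[0,0,0],[0,0,0]],[60,[0,0,0],[0,0,0]],[60,[0,0,0],[0,0,0]]]'
python3 -m creep '[[60,[0,0,-25],[0,0,0]],[60,[0,0,-25],[0,0,0]],[60,[0,0,-25],[0,0,0]],[70,[0,0,-25],[0,0,0]],[70,[0,0,-5],[0,0,0]],[70,[0,0,0],[0,0,0]],[70,[0,0,0],[0,0,0]]]'
python3 -c "
from h import *
go(613,-220,120,1.2)"
```

```text
time_s: 12.73
tcp_pos: [392.3, -356.3, 23.1]
ee_rot: [0.164, 0.986, -0.001, 0.001]
contact_force: [-1.0, 0.3, 0.2]
opening: 0.597
grasp_force: 0.0
time_s: 13.32
tcp_pos: [391.3, -355.3, 126.4]
ee_rot: [0.164, 0.986, -0.0, 0.0]
contact_force: [0.0, 0.5, -0.0]
opening: 0.745
grasp_force: 0.0
tcp [ 391.3 -355.3  126.4] tilt-inclusive turn [-0.     0.     0.041] turn z 0.041 shift after [-157.6  206.5    6.4] j6 end -1.54
```

```bash
python3 -m creep '[[74,[0,0,0],[0,0,0.041]],[74,[-17.5,23,0],[0,0,0]],[74,[-17.5,23,0],[0,0,0]],[74,[-17.5,23,0],[0,0,0]],[74,[-17.5,23,0],[0,0,0]],[74,[-17.5,23,0],[0,0,0]],[74,[-17.5,23,0],[0,0,0]],[74,[-17.5,23,0],[0,0,0]],[74,[-17.5,23,0],[0,0,0]],[74,[-17.5,23,0],[0,0,0]]]'
python3 -m creep '[[74,[0,0,0],[0,0,0]],[74,[0,0,0],[0,0,0]],[74,[0,0,0],[0,0,0]]]'
python3 - <<'E'
from h import *
from workcell import get_image
go(613,-220,6,1.2)
im=get_image("top"); cv2.imwrite("pics/t1.png",cv2.resize(im[:,:,::-1],(800,600),interpolation=cv2.INTER_CUBIC))
E
```

```text
time_s: 14.15
tcp_pos: [613.0, -217.9, 123.7]
ee_rot: [0.184, 0.983, 0.001, -0.002]
contact_force: [0.9, 0.1, 0.6]
opening: 0.786
grasp_force: 0.0
time_s: 14.4
tcp_pos: [611.8, -219.4, 124.6]
ee_rot: [0.184, 0.983, 0.0, -0.002]
contact_force: [0.1, 0.1, -0.3]
opening: 0.785
grasp_force: 0.0
tcp [ 611.8 -219.4  124.6] tilt-inclusive turn [ 0.    -0.003 -0.   ] turn z -0.000 shift after [-1.400e+00 -1.000e-01  1.186e+02] j6 end -1.54
```

View pics/t1.png

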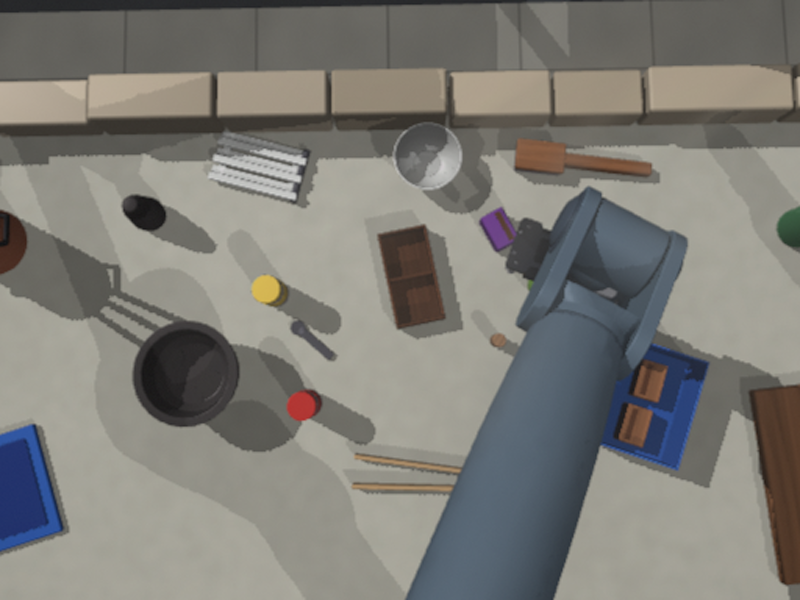

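The picture shows both chunks lying flat in the tub, at (652,381) and (636,425). Next is the tomatillo.

```bash
python3 -m creep '[[74,[-1,0,25],[0,0,0]],[74,[0,0,25],[0,0,0]],[74,[0,0,25],[0,0,0]],[74,[0,0,22],[0,0,0]],[74,[0,0,15],[0,0,0]],[74,[0,0,6],[0,0,0]],[74,[0,0,0],[0,0,0]],[40,[0,0,0],[0,0,0]],[40,[0,0,0],[0,0,0]],[40,[0,0,0],[0,0,0]]]' 15
python3 -m creep '[[40,[0,0,0],[0,0,0]],[40,[0,0,0],[0,0,0]],[40,[0,0,0],[0,0,0]],[40,[0,0,-20],[0,0,0]],[40,[0,0,-30],[0,0,0]],[40,[0,0,-30],[0,0,0]],[40,[0,0,-30],[0,0,0]],[40,[0,0,-30],[0,0,0]],[40,[0,0,0],[0,0,0]],[40,[0,0,0],[0,0,0]]]'
python3 -c "
from h import *
go(481,331,150,1.2)"
```

```text
time_s: 15.28
tcp_pos: [615.2, -220.6, 10.3]
ee_rot: [0.184, 0.983, -0.0, 0.001]
contact_force: [0.3, -0.4, -0.3]
opening: 0.609
grasp_force: 0.0
time_s: 16.12
tcp_pos: [615.2, -220.4, 150.6]
ee_rot: [0.184, 0.983, -0.001, 0.002]
contact_force: [-0.1, -0.4, -0.7]
opening: 0.502
grasp_force: 15.0
tcp [ 615.2 -220.4  150.6] tilt-inclusive turn [-0.001  0.004  0.   ] turn z 0.000 shift after [324.9 465.3   0.6] j6 end -0.60
```

```bash
python3 -m creep '[[40,[16.2,23.3,0],[0,0,0]],[40,[16.2,23.3,0],[0,0,0]],[40,[16.2,23.3,0],[0,0,0]],[40,[16.2,23.3,0],[0,0,0]],[40,[16.2,23.3,0],[0,0,0]],[40,[16.2,23.3,0],[0,0,0]],[40,[16.2,23.3,0],[0,0,0]],[40,[16.2,23.3,0],[0,0,0]],[40,[16.2,23.3,0],[0,0,0]],[40,[16.2,23.3,0],[0,0,0]]]'
python3 -m creep '[[40,[16.2,23.3,0],[0,0,0]],[40,[16.2,23.3,0],[0,0,0]],[40,[16.2,23.3,0],[0,0,0]],[40,[16.2,23.3,0],[0,0,0]],[40,[16.2,23.3,0],[0,0,0]],[40,[16.2,23.3,0],[0,0,0]],[40,[16.2,23.3,0],[0,0,0]],[40,[16.2,23.3,0],[0,0,0]],[40,[16.2,23.3,0],[0,0,0]],[40,[16.2,23.3,0],[0,0,0]]]'
python3 -m creep '[[40,[0,0,0],[0,0,0]],[40,[0,0,0],[0,0,0]],[40,[0,0,0],[0,0,0]]]'
python3 -c "
from h import *
go(481,331,52,1.2)"
```

```text
time_s: 16.95
tcp_pos: [545.5, 57.4, 146.0]
ee_rot: [0.184, 0.983, -0.0, -0.002]
contact_force: [0.5, -0.6, -1.0]
opening: 0.501
grasp_force: 15.0
time_s: 17.78
tcp_pos: [479.0, 332.6, 145.8]
ee_rot: [0.184, 0.983, -0.001, -0.002]
contact_force: [0.4, -0.3, -1.2]
opening: 0.506
grasp_force: 15.0
time_s: 18.03
tcp_pos: [480.1, 331.0, 146.7]
ee_rot: [0.184, 0.983, -0.001, -0.001]
contact_force: [0.4, 0.2, -1.2]
opening: 0.499
grasp_force: 15.0
tcp [480.1 331.  146.7] tilt-inclusive turn [-0.002 -0.002  0.   ] turn z 0.000 shift after [-0.8  0.3 94.7] j6 end -0.60
```

```bash
python3 -m creep '[[40,[-1,0,25],[0,0,0]],[40,[0,0,25],[0,0,0]],[40,[0,0,22],[0,0,0]],[40,[0,0,14],[0,0,0]],[40,[0,0,7],[0,0,0]],[40,[0,0,0],[0,0,0]],[40,[0,0,0],[0,0,0]],[57,[0,0,0],[0,0,0]],[57,[0,0,0],[0,0,0]],[57,[0,0,0],[0,0,0]]]'
python3 -m creep '[[57,[0,0,-15],[0,0,0]],[57,[0,0,-20],[0,0,0]],[57,[0,0,-25],[0,0,0]],[57,[0,0,-30],[0,0,0]],[60,[0,0,0],[0,0,0]],[60,[0,0,0],[0,0,0]],[60,[0,0,0],[0,0,0]]]'
python3 -c "
from h import *
go(431,158,120,1.2)"
```

```text
time_s: 18.87
tcp_pos: [482.8, 331.8, 56.8]
ee_rot: [0.184, 0.983, 0.001, 0.001]
contact_force: [1.0, -0.2, 0.2]
opening: 0.603
grasp_force: 0.0
time_s: 19.45
tcp_pos: [481.7, 331.4, 145.3]
ee_rot: [0.184, 0.983, -0.0, 0.0]
contact_force: [-0.7, 0.7, -0.1]
opening: 0.64
grasp_force: 0.0
tcp [481.7 331.4 145.3] tilt-inclusive turn [-0.  0.  0.] turn z 0.000 shift after [ -15.6 -180.    25.3] j6 end -0.85
```

```bash
python3 -m creep '[[72,[-2,-25,0],[0,0,0]],[72,[-2,-25,0],[0,0,0]],[72,[-2,-25,0],[0,0,0]],[72,[-2,-25,0],[0,0,0]],[72,[-2,-25,0],[0,0,0]],[72,[-2,-25,0],[0,0,0]],[72,[-2,-25,0],[0,0,0]]]'
python3 -m creep '[[72,[0,0,0],[0,0,-0.114]],[72,[0,0,0],[0,0,-0.114]],[72,[0,0,0],[0,0,-0.114]],[72,[0,0,0],[0,0,-0.114]],[72,[0,0,0],[0,0,-0.114]],[72,[0,0,0],[0,0,0]],[72,[0,0,0],[0,0,0]]]'
python3 -c "
from h import *
go(431,158,38,1.768)"
```

```text
time_s: 20.03
tcp_pos: [429.8, 162.2, 143.7]
ee_rot: [0.184, 0.983, -0.001, -0.002]
contact_force: [0.1, -0.4, 0.3]
opening: 0.765
grasp_force: 0.0
time_s: 20.62
tcp_pos: [430.6, 163.2, 144.2]
ee_rot: [-0.098, 0.995, -0.0, -0.001]
contact_force: [-0.1, 1.2, 0.0]
opening: 0.763
grasp_force: 0.0
tcp [430.6 163.2 144.2] tilt-inclusive turn [ 0.    -0.002 -0.001] turn z -0.001 shift after [  0.7  -5.2 106.2] j6 end -1.42
```

```bash
python3 -m creep '[[72,[0.5,-5,0],[0,0,0]],[72,[0,0,20],[0,0,0]],[72,[0,0,25],[0,0,0]],[72,[0,0,25],[0,0,0]],[72,[0,0,20],[0,0,0]],[72,[0,0,10],[0,0,0]],[72,[0,0,5],[0,0,0]],[72,[0,0,0],[0,0,0]],[72,[0,0,0],[0,0,0]],[72,[0,0,0],[0,0,0]]]'
python3 -c "
from h import *
go(431,158,38,1.768)"
python3 -m creep '[[34,[0,0,0],[0,0,0]],[34,[0,0,0],[0,0,0]],[34,[0,0,0],[0,0,0]],[34,[0,0,0],[0,0,0]],[34,[0,0,0],[0,0,0]],[34,[0,0,0],[0,0,0]],[34,[0,0,0],[0,0,0]],[34,[0,0,0],[0,0,0]],[34,[0,0,0],[0,0,0]]]' 30
python3 -c "
from h import *
go(431,158,38,1.768)"
```

```text
time_s: 21.45
tcp_pos: [433.2, 158.4, 41.8]
ee_rot: [-0.099, 0.995, -0.0, 0.001]
contact_force: [0.2, 0.3, 0.4]
opening: 0.769
grasp_force: 0.0
tcp [433.2 158.4  41.8] tilt-inclusive turn [-0.     0.003  0.002] turn z 0.002 shift after [2.2 0.  3.8] j6 end -1.42
time_s: 22.2
tcp_pos: [432.2, 158.5, 40.7]
ee_rot: [-0.099, 0.995, 0.0, 0.0]
contact_force: [-0.9, 0.9, 2.9]
opening: 0.463
grasp_force: 30.0
tcp [432.2 158.5  40.7] tilt-inclusive turn [0.    0.    0.002] turn z 0.002 shift after [ 1.3 -0.2  2.7] j6 end -1.42
```

```bash
python3 -m creep '[[34,[0,0,-10],[0,0,0]],[34,[0,0,-20],[0,0,0]],[34,[0,0,-25],[0,0,0]],[34,[0,0,-25],[0,0,0]],[34,[0,0,-20],[0,0,0]],[34,[0,0,0],[0,0,0]],[34,[0,0,0],[0,0,0]]]'
python3 -c "
from h import *
go(666,-3,140,1.768)"
```

```text
time_s: 22.78
tcp_pos: [432.5, 158.1, 141.1]
ee_rot: [-0.099, 0.995, -0.0, 0.001]
contact_force: [-0.9, -0.4, -2.1]
opening: 0.462
grasp_force: 30.0
tcp [432.5 158.1 141.1] tilt-inclusive turn [-0.001  0.002  0.002] turn z 0.002 shift after [-197.4 -203.8    1.1] j6 end -1.77
```

```bash
python3 -m creep '[[34,[-19.7,-20.4,0],[0,0,0]],[34,[-19.7,-20.4,0],[0,0,0]],[34,[-19.7,-20.4,0],[0,0,0]],[34,[-19.7,-20.4,0],[0,0,0]],[34,[-19.7,-20.4,0],[0,0,0]],[34,[-19.7,-20.4,0],[0,0,0]],[34,[-19.7,-20.4,0],[0,0,0]],[34,[-19.7,-20.4,0],[0,0,0]],[34,[-19.7,-20.4,0],[0,0,0]],[34,[-19.7,-20.4,0],[0,0,0]]]'
python3 -m creep '[[34,[0,0,0],[0,0,0]],[34,[0,0,0],[0,0,0]],[34,[0,0,0],[0,0,0]],[34,[0,0,0],[0,0,0]]]'
python3 -c "
from h import *
go(666,-3,47,1.768)"
```

```text
time_s: 23.62
tcp_pos: [664.8, -3.5, 137.0]
ee_rot: [-0.099, 0.995, 0.001, -0.003]
contact_force: [0.7, 0.8, -1.5]
opening: 0.462
grasp_force: 30.0
time_s: 23.95
tcp_pos: [663.9, -1.8, 139.0]
ee_rot: [-0.1, 0.995, 0.0, -0.001]
contact_force: [0.1, 0.6, -1.5]
opening: 0.462
grasp_force: 30.0
tcp [663.9  -1.8 139. ] tilt-inclusive turn [ 0.001 -0.003  0.003] turn z 0.003 shift after [-1.8 -1.5 92. ] j6 end -1.77
```

```bash
python3 -m creep '[[34,[-2,-1.5,20],[0,0,0]],[34,[0,0,25],[0,0,0]],[34,[0,0,20],[0,0,0]],[34,[0,0,12],[0,0,0]],[34,[0,0,6],[0,0,0]],[34,[0,0,3],[0,0,0]],[34,[0,0,0],[0,0,0]],[34,[0,0,0],[0,0,0]],[34,[0,0,0],[0,0,0]]]'
python3 -c "
from h import *
go(666,-3,46,1.768)"
```

```text
time_s: 24.7
tcp_pos: [668.8, -3.9, 56.1]
ee_rot: [-0.099, 0.995, -0.0, 0.001]
contact_force: [0.4, 0.8, -1.8]
opening: 0.46
grasp_force: 30.0
tcp [668.8  -3.9  56.1] tilt-inclusive turn [-0.001  0.002  0.002] turn z 0.002 shift after [ 2.6  1.4 10.1] j6 end -1.77
```

Settle and step down gently onto the floor.

```bash
python3 -m creep '[[34,[0,0,0],[0,0,0]],[34,[1,1,2],[0,0,0]],[34,[0,0,2],[0,0,0]],[34,[0,0,2],[0,0,0]],[34,[0,0,0],[0,0,0]],[34,[0,0,0],[0,0,0]],[34,[0,0,0],[0,0,0]]]'
python3 -c "
from h import *
go(666,-3,46,1.768)"
```

```text
time_s: 25.28
tcp_pos: [666.6, -3.0, 48.4]
ee_rot: [-0.099, 0.995, 0.0, -0.0]
contact_force: [-0.5, 0.3, -1.2]
opening: 0.463
grasp_force: 30.0
tcp [666.6  -3.   48.4] tilt-inclusive turn [ 0.    -0.     0.002] turn z 0.002 shift after [0.6 0.1 2.4] j6 end -1.77
```

```bash
python3 -m creep '[[34,[0,0,1.2],[0,0,0]],[34,[0,0,1.2],[0,0,0]],[34,[0,0,0],[0,0,0]],[34,[0,0,0],[0,0,0]],[34,[0,0,0],[0,0,0]]]'
python3 -m creep '[[60,[0,0,0],[0,0,0]],[60,[0,0,0],[0,0,0]],[60,[0,0,0],[0,0,0]],[60,[0,0,0],[0,0,0]],[60,[0,0,-15],[0,0,0]],[60,[0,0,-25],[0,0,0]],[60,[0,0,-30],[0,0,0]],[60,[0,0,-30],[0,0,0]],[60,[0,0,0],[0,0,0]],[60,[0,0,0],[0,0,0]]]'
python3 -c "
from h import *
go(606,212,140,1.768)"
```

```text
time_s: 25.7
tcp_pos: [666.6, -3.0, 46.0]
ee_rot: [-0.099, 0.995, 0.0, -0.0]
contact_force: [-1.2, 0.4, -1.5]
opening: 0.463
grasp_force: 30.0
time_s: 26.53
tcp_pos: [668.4, -3.3, 150.0]
ee_rot: [-0.099, 0.995, -0.001, 0.003]
contact_force: [0.9, 0.6, 0.1]
opening: 0.637
grasp_force: 0.0
tcp [668.4  -3.3 150. ] tilt-inclusive turn [-0.002  0.006  0.002] turn z 0.002 shift after [ 19.  223.3  10. ] j6 end -1.43
```

Now the yellow tin.

```bash
python3 -m creep '[[72,[2,25,0],[0,0,0]],[72,[2,25,0],[0,0,0]],[72,[2,25,0],[0,0,0]],[72,[2,25,0],[0,0,0]],[72,[2,25,0],[0,0,0]],[72,[2,25,0],[0,0,0]],[72,[2,25,0],[0,0,0]],[72,[2,25,0],[0,0,0]],[72,[2,23,0],[0,0,0]],[72,[0,0,0],[0,0,0]]]'
python3 -m creep '[[72,[0,0,0],[0,0,0]],[72,[0,0,0],[0,0,0]]]'
python3 - <<'E'
from h import *
from workcell import get_image
go(606,211.6,41,1.768)
im=get_image("top")[:,:,::-1]; cv2.imwrite("pics/t2.png",cv2.resize(im[120:290,80:306],(798,600),interpolation=cv2.INTER_CUBIC))
E
```

```text
time_s: 27.37
tcp_pos: [602.4, 215.2, 144.5]
ee_rot: [-0.101, 0.995, 0.0, -0.002]
contact_force: [0.3, -0.3, 0.2]
opening: 0.764
grasp_force: 0.0
time_s: 27.53
tcp_pos: [604.5, 211.4, 145.2]
ee_rot: [-0.099, 0.995, -0.0, -0.001]
contact_force: [0.5, 0.2, -0.6]
opening: 0.767
grasp_force: 0.0
tcp [604.5 211.4 145.2] tilt-inclusive turn [-0.    -0.001  0.002] turn z 0.002 shift after [-1.500e+00 -1.000e-01  1.042e+02] j6 end -1.43
```

View pics/t2.png

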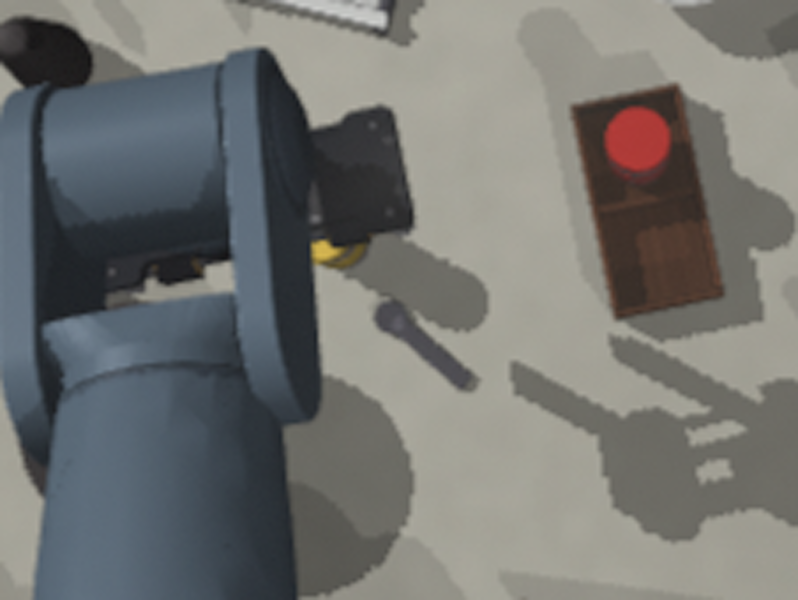

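The picture shows the red tin upright in the far bay, with its cap at (638,139). The opener has not moved. I'll grasp the yellow tin now.

```bash
python3 -m creep '[[72,[-1.5,0,0],[0,0,0]],[72,[0,0,20],[0,0,0]],[72,[0,0,25],[0,0,0]],[72,[0,0,25],[0,0,0]],[72,[0,0,20],[0,0,0]],[72,[0,0,10],[0,0,0]],[72,[0,0,4],[0,0,0]],[72,[0,0,0],[0,0,0]],[72,[0,0,0],[0,0,0]],[72,[0,0,0],[0,0,0]]]'
python3 -m creep '[[34,[0,0,0],[0,0,0]],[34,[0,0,0],[0,0,0]],[34,[0,0,0],[0,0,0]],[34,[0,0,0],[0,0,0]],[34,[0,0,0],[0,0,0]],[34,[0,0,0],[0,0,0]],[34,[0,0,0],[0,0,0]],[34,[0,0,0],[0,0,0]],[34,[0,0,0],[0,0,0]]]' 30
python3 -m creep '[[34,[0,0,-10],[0,0,0]],[34,[0,0,-20],[0,0,0]],[34,[0,0,-25],[0,0,0]],[34,[0,0,-25],[0,0,0]],[34,[0,0,-25],[0,0,0]],[34,[0,0,0],[0,0,0]],[34,[0,0,0],[0,0,0]],[34,[0,0,0],[0,0,0]]]'
python3 -c "
from h import *
go(592.5,-17.5,142,1.768)"
```

```text
time_s: 28.42
tcp_pos: [607.6, 212.4, 43.8]
ee_rot: [-0.099, 0.995, 0.0, 0.001]
contact_force: [0.0, -0.1, 0.3]
opening: 0.767
grasp_force: 0.0
time_s: 29.17
tcp_pos: [606.4, 212.5, 42.3]
ee_rot: [-0.099, 0.995, 0.0, 0.0]
contact_force: [-1.0, 0.9, 2.2]
opening: 0.466
grasp_force: 30.0
time_s: 29.83
tcp_pos: [605.4, 212.1, 145.7]
ee_rot: [-0.099, 0.995, -0.0, -0.001]
contact_force: [-0.8, -0.8, -1.1]
opening: 0.463
grasp_force: 30.0
tcp [605.4 212.1 145.7] tilt-inclusive turn [-0.    -0.002  0.002] turn z 0.002 shift after [  57.6 -222.6    3.7] j6 end -1.80
```

```bash
python3 -m creep '[[34,[6.4,-24.7,0],[0,0,0]],[34,[6.4,-24.7,0],[0,0,0]],[34,[6.4,-24.7,0],[0,0,0]],[34,[6.4,-24.7,0],[0,0,0]],[34,[6.4,-24.7,0],[0,0,0]],[34,[6.4,-24.7,0],[0,0,0]],[34,[6.4,-24.7,0],[0,0,0]],[34,[6.4,-24.7,0],[0,0,0]],[34,[6.4,-24.7,0],[0,0,0]],[34,[0,0,0],[0,0,0]]]'
python3 -m creep '[[34,[0,0,0],[0,0,0]],[34,[0,0,0],[0,0,0]],[34,[0,0,0],[0,0,0]]]'
python3 -c "
from h import *
go(592.5,-17.5,48,1.768)"
```

```text
time_s: 30.67
tcp_pos: [592.3, -20.5, 144.6]
ee_rot: [-0.097, 0.995, -0.0, -0.002]
contact_force: [0.1, -0.1, -1.5]
opening: 0.465
grasp_force: 30.0
time_s: 30.92
tcp_pos: [593.2, -15.9, 146.0]
ee_rot: [-0.1, 0.995, 0.0, -0.001]
contact_force: [0.4, -0.6, -1.5]
opening: 0.464
grasp_force: 30.0
tcp [593.2 -15.9 146. ] tilt-inclusive turn [ 0.001 -0.002  0.003] turn z 0.003 shift after [ 1.  -1.4 98. ] j6 end -1.80
```

```bash
python3 -m creep '[[34,[1,-1.4,20],[0,0,0]],[34,[0,0,25],[0,0,0]],[34,[0,0,20],[0,0,0]],[34,[0,0,15],[0,0,0]],[34,[0,0,8],[0,0,0]],[34,[0,0,4],[0,0,0]],[34,[0,0,0],[0,0,0]],[34,[0,0,0],[0,0,0]],[34,[0,0,0],[0,0,0]],[34,[0,0,0],[0,0,0]]]'
python3 -c "
from h import *
go(592.5,-17.5,47,1.768)"
```

```text
time_s: 31.75
tcp_pos: [594.0, -18.6, 56.3]
ee_rot: [-0.099, 0.995, -0.0, 0.001]
contact_force: [0.1, -0.5, 0.1]
opening: 0.465
grasp_force: 30.0
tcp [594.  -18.6  56.3] tilt-inclusive turn [-0.001  0.002  0.002] turn z 0.002 shift after [1.3 1.4 9.3] j6 end -1.80
```

```bash
python3 -m creep '[[34,[0,0,0],[0,0,0]],[34,[0,1,2],[0,0,0]],[34,[0,0,2],[0,0,0]],[34,[0,0,1],[0,0,0]],[34,[0,0,0],[0,0,0]],[34,[0,0,0],[0,0,0]],[34,[0,0,0],[0,0,0]]]'
python3 -c "
from h import *
go(592.5,-17.5,47,1.768)"
```

```text
time_s: 32.33
tcp_pos: [592.9, -17.6, 50.0]
ee_rot: [-0.099, 0.995, 0.0, -0.0]
contact_force: [-1.0, -0.2, -1.4]
opening: 0.463
grasp_force: 30.0
tcp [592.9 -17.6  50. ] tilt-inclusive turn [ 0.    -0.     0.002] turn z 0.002 shift after [0.4 0.1 3. ] j6 end -1.80
```

```bash
python3 -m creep '[[34,[0,0,1.3],[0,0,0]],[34,[0,0,1.3],[0,0,0]],[34,[0,0,0],[0,0,0]],[34,[0,0,0],[0,0,0]],[34,[0,0,0],[0,0,0]]]'
python3 -m creep '[[60,[0,0,0],[0,0,0]],[60,[0,0,0],[0,0,0]],[60,[0,0,0],[0,0,0]],[60,[0,0,0],[0,0,0]],[60,[0,0,-15],[0,0,0]],[60,[0,0,-25],[0,0,0]],[60,[0,0,-30],[0,0,0]],[60,[0,0,-30],[0,0,0]],[60,[0,0,-30],[0,0,0]],[60,[0,0,0],[0,0,0]]]'
python3 -m creep '[[60,[20,0,0],[0,0,0]],[60,[20,0,0],[0,0,0]],[60,[20,0,0],[0,0,0]],[60,[20,0,0],[0,0,0]],[60,[20,0,0],[0,0,0]],[60,[20,0,0],[0,0,0]],[60,[20,0,0],[0,0,0]],[60,[20,0,0],[0,0,0]],[60,[0,0,0],[0,0,0]],[60,[0,0,0],[0,0,0]]]'
python3 - <<'E'
from workcell import get_image
import cv2
im=get_image("top")[:,:,::-1]; cv2.imwrite("pics/t3.png",cv2.resize(im,(800,600),interpolation=cv2.INTER_CUBIC))
E
```

```text
time_s: 32.75
tcp_pos: [592.9, -17.5, 47.4]
ee_rot: [-0.099, 0.995, 0.0, -0.0]
contact_force: [-0.4, 0.1, -0.7]
opening: 0.465
grasp_force: 30.0
time_s: 33.58
tcp_pos: [596.9, -18.3, 185.1]
ee_rot: [-0.1, 0.995, -0.002, 0.006]
contact_force: [0.5, -0.6, 1.6]
opening: 0.639
grasp_force: 0.0
time_s: 34.42
tcp_pos: [436.0, -49.3, 177.3]
ee_rot: [-0.099, 0.995, -0.0, 0.0]
contact_force: [-0.4, 0.1, -0.4]
opening: 0.635
grasp_force: 0.0
```

View pics/t3.png

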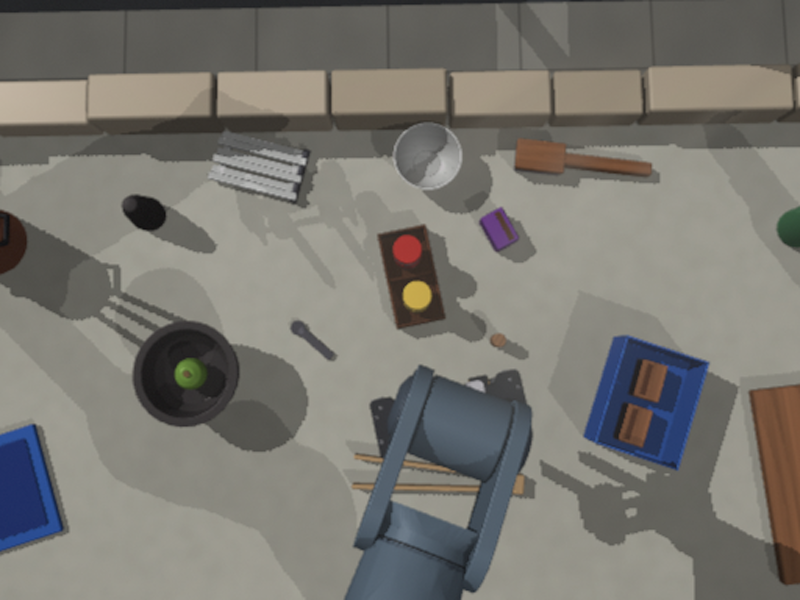

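The final picture shows the red tin (407,250) and the yellow tin (417,296) upright, each in its own bay. Both chunks are in the tub, and the tomatillo sits in the molcajete's bowl at (190,373). The opener and the basting bowl are where they were, and the arm is clear of everything.

```bash
python3 -c "
from workcell import job_done
print(job_done())"
```

```text
the job is handed in; nothing more can be done
None
```

I handed the job in at about 34 s: both chunks are in the tub, one tin is upright in each caddy bay and the tomatillo is in the molcajete; in the last picture the opener and basting bowl had not moved, but no verdict came back.

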